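# Lock the filter funnel onto the filtration stand

### The arm

A 6-joint arm with a two-finger parallel gripper is mounted at the origin on a cart in front of the work surface, level with it; the furniture and walls round the work are solid. World frame = base frame: x ahead of the robot, y to its left, z up, the work surface at z = 0. Lengths are in m, angles in rad, forces in N, time in s.
With the tool pointing down it reaches from about 0.375 to 0.9 m from the base axis. Payload 3.1 kg.
Tool frame: the origin (TCP) lies on the mounting face of the last link; the fingertips stand 182 mm ahead of it and the grasp point (between the pads) lies 164 mm ahead of it; z points along the fingers, y is the direction in which the jaws open and shut (so a half turn about z gives the same grasp; the last joint's range is limited). The gripper opens to 87 mm and grips with 3 to 60 N. Pads are 19 mm wide; open, the fingers measure 117 mm over their backs; the gripper's body (75 mm by 190 mm) begins 51 mm behind the grasp point.
Start: joints at [1.105, 0.527, 1.433, -0, 1.181, -0.178], TCP at [0.177, 0.599, 0.405] pointing down, gripper open.
Joint ranges: [-3.08, 3.08], [-0.75, 2.2], [0.22, 2.44], [-1.43, 4.57], [0, 2.65], [-2.85, 2.85]. Speed limits (rad/s): [2.79, 2.79, 3.14, 3.14, 3.14, 3.14].

### API

Orientations are given as a unit quaternion [x, y, z, w].
In Python, from rig import robot, camera, camera_model gives the robot as it stands.
- The arm moves only by the tool drive_tool, never from a script. Its argument "plan" is a list that holds one entry, the list of rows, each a list of 6 numbers: the shift along the world's x, y, z in units of 2.5 cm (1.0 is 2.5 cm), then the turn, a rotation vector about the world's x, y, z in units of 6 degrees (1.0 is 6 degrees). A call has 1 to 8 rows; each row shifts and turns the commanded pose from where the row before left it; what a row does not reach is not made up. A row lasts 1/8 s, in which the tool goes at most 62.5 mm and 10.7 degrees, less where a joint would pass 70% of its speed; a pose out of reach is approached as far as the arm can. A call with a number of a shift or a turn outside -1 to 1 is refused whole. A call with a gripper value outside its range is refused whole. "grip" is the closure, from 0 (fully open) to 1 (shut), set as the call begins (left out, the last holds). The fingers move at their own pace and stop on an object; "force" is the grip in N (left out, the last holds). Time passes only in rows, so rows that do not move let the fingers close. It gives the time, the measured TCP pose, the force and the opening at its end, in the units of the state.
- robot.get_obs(): the state, without advancing time (a new reading comes with each control period).
- camera(name): name is "scene" or "top"; returns the picture (420x560x3 uint8, red, green, blue); there is no depth.
- camera_model(name): a dict with "K" (3x3 intrinsics, pixels), "world_to_cam" (4x4, takes a point from world to camera coordinates). Camera axes: x right, y up, looking along -z (the intrinsics and any distortion apply to the point x, -y, -z); pixel columns grow to the right and rows downward; lengths in m; the calibration is good to about 2 mm. A picture is of the moment at which its call begins. camera_model takes no time and is no camera call.
- robot.hand_in(): hands the job in, once; it reports no verdict.
The state is a dict: "time": time; "q": joint angles; "joint_velocities": joint speeds; "joint_torque": joint torques, N m; "position": TCP position; "tool_rot": TCP orientation; "ft_force": force on the tool from outside, world axes, zero at the start; "moment": the same for the moment, N m; "grip_width": finger opening in m.
Only numpy, scipy, OpenCV 4.12 (cv2) and the standard library are available. Lean on these libraries where they do the work, as an engineer would, in place of code of your own. Each camera call takes 0.05 s, during which the arm holds its last target.

### The job

Get the filtration stand ready for the next water sample: pick up the steel filter funnel, set it on the stand so that its two ears drop through the slots of the locking ring, press it down against the sprung screen and twist it clockwise (seen from above) about a quarter turn to the stop, then let it spring up so that it is locked, and let go. Do not force it: feel for the slots and for the stop, as the ring may sit turned on the stand. Leave the sample bottle and the beaker standing where they are.

Things in the scene. Friction and masses are not known exactly. Their poses are not given: they have to be found in the camera images.
- filter_funnel: Loose open steel filter funnel standing upright, about 0.13 kg: a straight round cup, 52 mm outside diameter, 84 mm tall, rolled rim 57 mm wide in its top 6 mm. Its bottom 17 mm is a spigot 53 mm in diameter with a nose tapering to 47 mm over the lowest 6 mm. Origin: centre of the underside; z up along the axis; its two ears lie on its +x and -x axis (half a turn makes no difference).
- funnel_ear (a point): Middle of one of the funnel's two ears (bayonet lugs), 29 mm from the axis on its +x side, 11 mm above its underside; axes as the funnel's. The other ear is opposite. Each is 12 mm wide, reaches 35 mm from the axis, and spans 8 to 14 mm above the underside.
- filter_stand: Fixed filtration stand: grey round foot 116 mm wide, steel bowl with a small hose barb and stopcock at one side (reaching 75 mm from the axis), a steel locking ring of 84 mm outside diameter on top, 90 mm high in all. Origin: centre of the underside; z up, the axis of it all. It does not yield to pushing or turning.
- ring_top (a point): Centre of the bore at the flat top of the stand's locking ring; bore 56 mm wide. Two opposite slots, about 16 mm wide and open from above, widen it to 37 mm from the axis. They lie on this x axis only to within 35 degrees either way: the ring is screwed on and stops at another angle each time, which this reading does not show (look or feel). Ears not over a slot rest on the top.
- screen_rest (a point): On the axis, 7 mm below the ring's top: top of the flat sprung support screen in the bore when free. It pushes the funnel's underside up with 3.6 N at first touch and 0.6 N more for each mm down, damped (about 11.5 N when the ears reach below the lip, 13 N at the groove's floor).
- groove_floor (a point): On the axis, 15 mm below the ring's top: level of the rigid floor of the groove, where the ears' undersides stop. From the slots the groove runs clockwise only (seen from above) under a lip 6 mm thick; the ears clear the lip when less than 3 mm above this floor. Over 50 N between funnel and stand does damage.
- lock_seat (a point): On the axis, 16.5 mm below the ring's top: where the funnel's underside is when locked. The groove ends at a rigid stop; there, 75 degrees clockwise of the slots' middle (play 3 degrees), a pocket in the lip's underside lets the ears rise 3.5 mm above the lip's lower face and be held by the spring.
- sample_bottle: Loose wide-mouth white plastic bottle with a purple band, 71 mm wide, 148 mm tall, a bystander. Origin: centre of its underside; z up.
- beaker_50: Loose small clear beaker, 46 mm wide, 57 mm tall, a bystander. Origin: centre of its underside; z up.
Not all that is in view belongs to the job. Leave any purple or red look-alike of the filter_funnel alone.

How it is judged:
On the way:
1. the funnel sits in the ring with its ears through the slots, pressed down far enough to pass under the lip (z of filter_funnel in the frame of filter_stand below 0.0705 m and horizontal distance between filter_funnel and filter_stand below 0.004 m and angle between filter_funnel's own z axis and vertical below 0.1 rad), for 0.1 s.
At the end, for the whole second after the job is handed in: The funnel is locked in the stand and let go: its underside 72 to 75 mm above the stand's underside, where only ears caught in the pockets can hold it against the spring, centred within 3 mm, upright within 0.06 rad and at rest; sample bottle and beaker upright within 30 mm of where they stood (z of filter_funnel in the frame of filter_stand between 0.072 and 0.075 m and horizontal distance between filter_funnel and filter_stand below 0.003 m and angle between filter_funnel's own z axis and vertical below 0.06 rad and linear speed of filter_funnel below 0.01 m/s and distance of each of sample_bottle, beaker_50 from where it was at the start of the episode below 0.03 m and angle between each of sample_bottle, beaker_50's own z axis and vertical below 0.2 rad); the robot touches nothing.
It fails at once if the funnel is pressed or wrenched against the stand with more than 50 N (contact force between filter_funnel and filter_stand above 50 N).
It fails at once if the sample bottle or the beaker is knocked over (angle between any of sample_bottle, beaker_50's own z axis and vertical above 0.5 rad).
It also fails if it takes over 72 s, if anything falls off the work surface, if the arm or the gripper's body presses on something with over 40 N, if the wrist force passes 120 N, or if a joint passes its speed limit or range.

## Working session

There is one attempt and no reset: what is moved stays moved. The work goes in short steps, Python scripts to look and compute and a tool call to move; the robot and the scene stay as the last step left them, time stands still between calls to the robot, and variables do not carry over. Pictures are saved under pics/ and viewed, and the job is handed in when it is done.

Besides the shell and the picture viewer there is one more tool, called after "Request:" as name([rows], argument=value, ...), one row to a line, values as JSON. drive_tool: Moves the arm, as the interface text tells. Shifts and turns lie within -1 to 1; 1 stands for 2.5 cm of shift or 6 degrees of turn. Its arguments: {"type":"object","properties":{"plan":{"type":"array","items":{"type":"array","items":{"type":"array","items":{"type":"number","minimum":-1,"maximum":1}}}},"grip":{"type":"number"},"force":{"type":"number"}},"required":["plan"]}

```bash
mkdir -p pics; ls
python3 - <<'E'
from rig import robot,camera,camera_model
import cv2
for n in("scene","top"):
    cv2.imwrite(f"pics/{n}0.png",camera(n)[:,:,::-1]); m=camera_model(n); print(n,m)
o=robot.get_obs(); print({k:(v if isinstance(v,float) else list(map(lambda t:round(float(t),3),v)) if hasattr(v,'__len__') else v) for k,v in o.items()})
E
```

```text
pics
scene {'K': array([[399.435218  ,   0.        , 289.29079179],
       [  0.        , 399.435218  , 206.24995488],
       [  0.        ,   0.        ,   1.        ]]), 'world_to_cam': array([[ 0.64530753, -0.76390785,  0.00479588, -0.35522503],
       [ 0.54242801,  0.46261603,  0.70125478, -0.31818882],
       [-0.53791268, -0.44992357,  0.71289462, -0.67442154],
       [ 0.        ,  0.        ,  0.        ,  1.        ]])}
top {'K': array([[462.75540572,   0.        , 282.09825125],
       [  0.        , 462.75540572, 210.9048912 ],
       [  0.        ,   0.        ,   1.        ]]), 'world_to_cam': array([[-6.67098225e-03, -9.99977501e-01,  7.03293761e-04,
        -2.14082834e-02],
       [ 9.77778471e-01, -6.37551539e-03,  2.09543826e-01,
        -5.16933091e-01],
       [-2.09534628e-01,  2.08552864e-03,  9.77799003e-01,
        -1.02685183e+00],
       [ 0.00000000e+00,  0.00000000e+00,  0.00000000e+00,
         1.00000000e+00]])}
{'time': 0.1, 'q': [1.106, 0.528, 1.434, 0.0, 1.181, -0.179], 'joint_velocities': [-0.001, -0.002, -0.003, -0.001, 0.0, 0.001], 'joint_torque': [0.0, -44.099, -17.715, 0.064, 0.053, -0.0], 'position': [0.177, 0.599, 0.404], 'tool_rot': [0.143, 0.99, -0.001, -0.0], 'ft_force': [-0.324, -0.061, 0.236], 'moment': [-0.03, 0.013, 0.012], 'grip_width': 0.08696135783093957}
```

View pics/scene0.png

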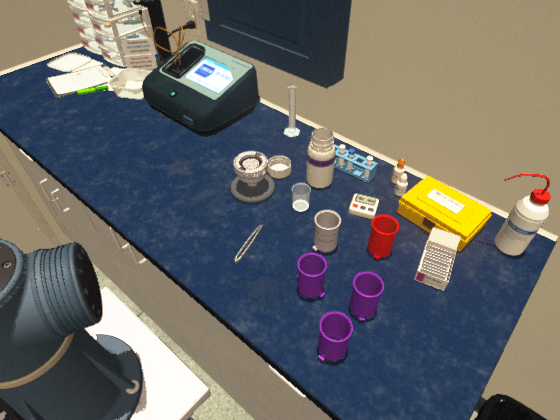

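View pics/top0.png

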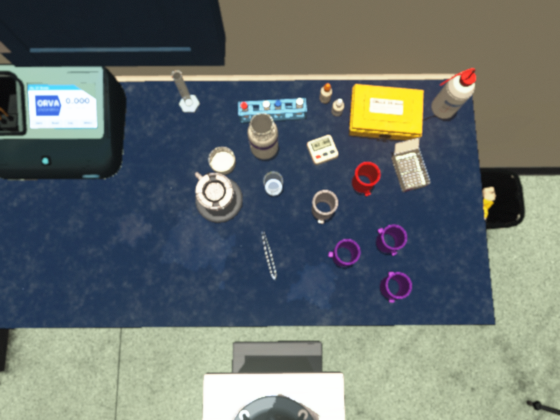

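The steel funnel is at about (324,206) in top and (326,232) in scene. The stand is at about (217,195) and (252,175). I'll zoom in on both.

Run:
```python
import cv2,numpy as np
t=cv2.imread("pics/top0.png");s=cv2.imread("pics/scene0.png")
def c(im,x,y,r): return cv2.resize(im[y-r:y+r,x-r:x+r],(390,390),interpolation=cv2.INTER_CUBIC)
cv2.imwrite("pics/z0.png",np.hstack([c(t,216,192,28),c(t,324,206,26)]))
cv2.imwrite("pics/z1.png",np.hstack([c(s,252,172,32),c(s,326,232,28)]))
```

```text
(no output)
```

View pics/z0.png

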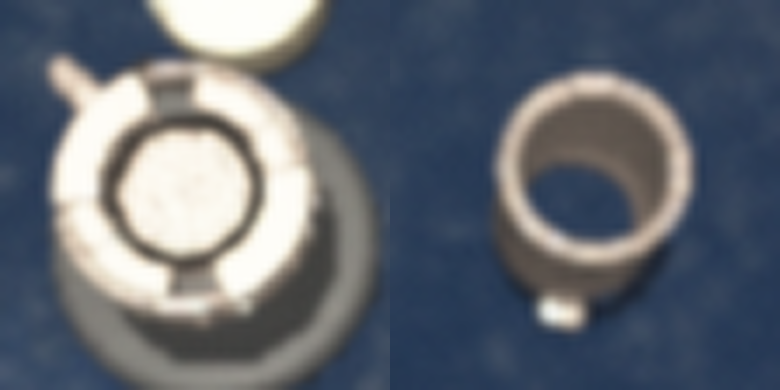

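View pics/z1.png

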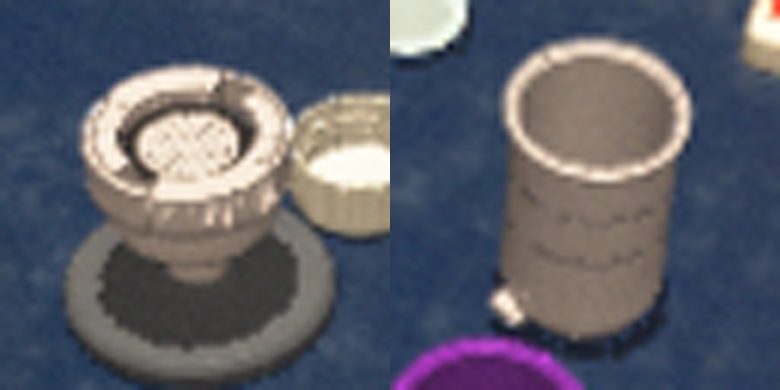

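```bash
cat > h.py <<'E'
import cv2,numpy as np
from rig import camera_model
def ray(n,p,z):
    m=camera_model(n);W=m["world_to_cam"];R=W[:3,:3];t=W[:3,3]
    d=np.linalg.inv(m["K"])@[p[0],p[1],1.];d=R.T@(d*[1,-1,-1]);c=-R.T@t
    return c+d*(z-c[2])/d[2]
def proj(n,P):
    m=camera_model(n);q=m["world_to_cam"]@np.append(P,1);q=q[:3]*[1,-1,-1];q=m["K"]@q;return q[:2]/q[2]
def circ(n,c,r,z):
    return np.array([proj(n,[c[0]+r*np.cos(a),c[1]+r*np.sin(a),z]) for a in np.linspace(0,2*np.pi,73)])
E
python3 - <<'E'
from h import *
np.set_printoptions(precision=4,suppress=True)
t=cv2.imread("pics/top0.png")
def tp(x,y): return (188+x/6.964-.5+.07,164+y/6.964-.43)
def fp(x,y): return (298+(x-390)/7.5-.43,180+y/7.5-.43)
# manual points
ring=ray("top",tp(184,188),.09)
print("ring extents L,R,T", [ray("top",tp(*p),.09) for p in((52,188),(318,188),(184,60))])
su=ray("top",tp(172,95),.075);sl=ray("top",tp(192,278),.075)
print("slots",su,sl,"mid",(su+sl)/2,"ang",np.degrees(np.arctan2(*(su-sl)[[1,0]])),np.linalg.norm(su-sl))
print("funnel rim",ray("top",fp(595,167),.084),[ray("top",fp(*p),.084) for p in((496,167),(694,167),(595,70),(595,264))])
print("ear",ray("top",fp(562,312),.012))
# masks: rim fit
hsv=cv2.cvtColor(t,cv2.COLOR_BGR2HSV)
for nm,(x,y,r),z in(("stand",(214,191,26),.09),("fun",(325,202,24),.084)):
    m=np.zeros(t.shape[:2],np.uint8);sub=hsv[y-r:y+r,x-r:x+r]
    g=((sub[...,2]>(200 if nm=="stand" else 140))&(sub[...,1]<90)).astype(np.uint8)
    m[y-r:y+r,x-r:x+r]=g
    cs,_=cv2.findContours(m,cv2.RETR_CCOMP,cv2.CHAIN_APPROX_NONE)
    for k in sorted(cs,key=len)[::-1][:3]:
        if len(k)>8:
            e=cv2.fitEllipse(k);print(nm,len(k),e,ray("top",e[0],z))
E
```

```text
ring extents L,R,T [array([0.558 , 0.1735, 0.09  ]), array([0.5574, 0.0864, 0.09  ]), array([0.6013, 0.1313, 0.09  ])]
slots [0.5938 0.1373 0.075 ] [0.5309 0.1291 0.075 ] mid [0.5623 0.1332 0.075 ] ang 7.407760531548548 0.06338351063957137
funnel rim [ 0.531  -0.1226  0.084 ] [array([ 0.5312, -0.0925,  0.084 ]), array([ 0.5309, -0.1527,  0.084 ]), array([ 0.5615, -0.1234,  0.084 ]), array([ 0.5009, -0.1218,  0.084 ])]
ear [ 0.4999 -0.1177  0.012 ]
stand 180 ((213.01907348632812, 190.03257751464844), (31.681278228759766, 36.35357666015625), 130.87269592285156) [0.559  0.1325 0.09  ]
stand 48 ((214.18609619140625, 191.0042724609375), (16.405960083007812, 17.54168128967285), 74.25032806396484) [0.5567 0.1298 0.09  ]
stand 43 ((221.04478454589844, 167.50872802734375), (6.3358941078186035, 22.025474548339844), 88.98660278320312) [0.6125 0.1153 0.09  ]
fun 70 ((324.7995910644531, 202.03492736816406), (24.28436851501465, 24.6082763671875), 107.2469711303711) [ 0.5306 -0.1223  0.084 ]
fun 58 ((324.7348327636719, 202.0668487548828), (20.34804916381836, 21.024059295654297), 97.6230239868164) [ 0.5305 -0.1222  0.084 ]
fun 13 ((320.4036560058594, 221.15231323242188), (3.320291519165039, 5.841172218322754), 109.99440002441406) [ 0.4862 -0.1112  0.084 ]
```

```bash
cat > ov.py <<'E'
from h import *
def ov(img,n,cx,cy,r,out,ring,ra,fun,fa):
    s=390/(2*r); im=cv2.resize(img[cy-r:cy+r,cx-r:cx+r],(390,390),interpolation=cv2.INTER_CUBIC)
    def L(P,col,cl=False):
        q=((np.array(P)-[cx-r,cy-r]+.5)*s-.5); cv2.polylines(im,[np.round(q*16).astype(np.int32)],cl,col,1,cv2.LINE_AA,4)
    def slot(c,a,z,w,r0,r1):
        u=np.array([np.cos(a),np.sin(a)]);v=np.array([-u[1],u[0]])
        for sg in(1,-1):
            L([proj(n,np.append(np.array(c)+sg*u*x+v*y,z)) for x,y in((r0,-w/2),(r1,-w/2),(r1,w/2),(r0,w/2))],(0,0,255),True)
    if ring is not None:
        L(circ(n,ring,.042,.09),(0,255,0));L(circ(n,ring,.028,.09),(0,255,0));L(circ(n,ring,.058,.0),(255,255,0));slot(ring,ra,.09,.016,.028,.037)
    if fun is not None:
        L(circ(n,fun,.0285,.084),(0,255,0));L(circ(n,fun,.026,0),(0,255,0));slot(fun,fa,.014,.012,.026,.035)
    return im
E
python3 - <<'E'
from ov import *
t=cv2.imread("pics/top0.png");s=cv2.imread("pics/scene0.png")
R=(.5585,.1305);ra=np.radians(7.4);F=(.5306,-.1223);fa=np.radians(-8.4)
cv2.imwrite("pics/o0.png",np.hstack([ov(t,"top",216,192,28,0,R,ra,None,0),ov(t,"top",324,206,26,0,None,0,F,fa)]))
cv2.imwrite("pics/o1.png",np.hstack([ov(s,"scene",252,172,32,0,R,ra,None,0),ov(s,"scene",326,232,28,0,None,0,F,fa)]))
E
```

```text
(no output)
```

View pics/o0.png

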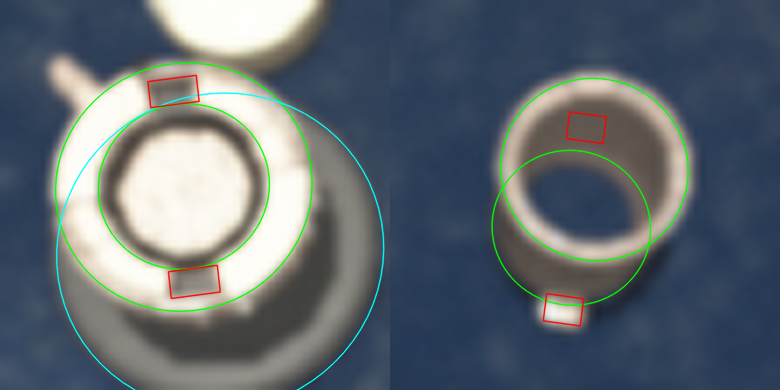

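View pics/o1.png

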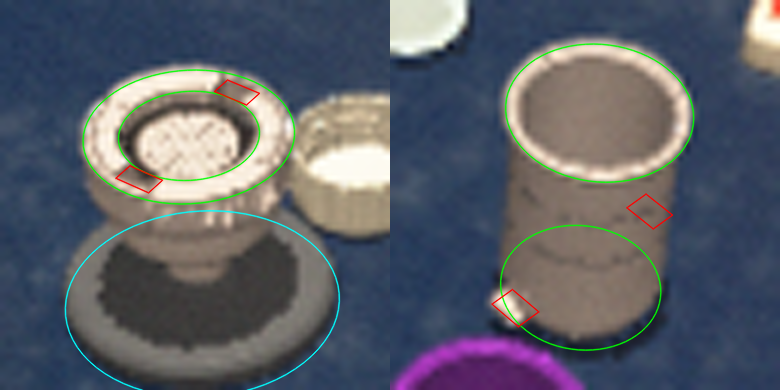

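Request:
drive_tool([
  [[0.44, -0.9, 0, 0, 0, 0], [0.44, -0.9, 0, 0, 0, 0], [0.44, -0.9, 0, 0, 0, 0], [0.44, -0.9, 0, 0, 0, 0], [0.44, -0.9, 0, 0, 0, 0], [0.44, -0.9, 0, 0, 0, 0], [0.44, -0.9, 0, 0, 0, 0], [0.44, -0.9, 0, 0, 0, 0]],
], grip=0)

```text
time: 1.1
position: [0.2649, 0.4186, 0.4044]
tool_rot: [0.143, 0.99, -0.0, -0.0]
ft_force: [0.2, -0.3, 0.4]
grip_width: 0.0871
```

Request:
drive_tool([
  [[0.44, -0.9, 0, 0, 0, 0], [0.44, -0.9, 0, 0, 0, 0], [0.44, -0.9, 0, 0, 0, 0], [0.44, -0.9, 0, 0, 0, 0], [0.44, -0.9, 0, 0, 0, 0], [0.44, -0.9, 0, 0, 0, 0], [0.44, -0.9, 0, 0, 0, 0], [0.44, -0.9, 0, 0, 0, 0]],
])

```text
time: 2.1
position: [0.3529, 0.2387, 0.4046]
tool_rot: [0.143, 0.99, -0.0, -0.0]
ft_force: [0.2, -0.2, 0.0]
grip_width: 0.0874
```

Request:
drive_tool([
  [[0.44, -0.9, 0, 0, 0, 0], [0.44, -0.9, 0, 0, 0, 0], [0.44, -0.9, 0, 0, 0, 0], [0.44, -0.9, 0, 0, 0, 0], [0.44, -0.9, 0, 0, 0, 0], [0.44, -0.9, 0, 0, 0, 0], [0.44, -0.9, 0, 0, 0, 0], [0.44, -0.9, 0, 0, 0, 0]],
])

```text
time: 3.1
position: [0.4409, 0.0587, 0.4045]
tool_rot: [0.143, 0.99, 0.0, -0.0]
ft_force: [-0.5, 0.0, 0.7]
grip_width: 0.0871
```

Request:
drive_tool([
  [[0.44, -0.9, 0, 0, 0, 0], [0.44, -0.9, 0, 0, 0, 0], [0.44, -0.9, 0, 0, 0, 0], [0.44, -0.9, 0, 0, 0, 0], [0.44, -0.9, 0, 0, 0, 0], [0.44, -0.9, 0, 0, 0, 0], [0.44, -0.9, 0, 0, 0, 0], [0.44, -0.9, 0, 0, 0, 0]],
])

```text
time: 4.1
position: [0.5294, -0.1219, 0.4046]
tool_rot: [0.143, 0.99, 0.0, -0.0]
ft_force: [1.0, -0.4, 1.6]
grip_width: 0.0868
```

Request:
drive_tool([
  [[0.04, 0, -0.95, 0, 0, 0], [0, 0, -0.95, 0, 0, 0], [0, 0, -0.95, 0, 0, 0], [0, 0, -0.95, 0, 0, 0], [0, 0, -0.95, 0, 0, 0], [0, 0, -0.95, 0, 0, 0], [0, 0, -0.95, 0, 0, 0], [0, 0, -0.95, 0, 0, 0]],
])

```text
time: 5.1
position: [0.5304, -0.1214, 0.2138]
tool_rot: [0.143, 0.99, -0.0, 0.0]
ft_force: [-0.3, 0.7, -0.3]
grip_width: 0.0867
```

Request:
drive_tool([
  [[0, 0, 0, 0, 0, 0], [0, 0, 0, 0, 0, 0], [0, 0, 0, 0, 0, 0], [0, 0, 0, 0, 0, 0], [0, 0, 0, 0, 0, 0], [0, 0, 0, 0, 0, 0], [0, 0, 0, 0, 0, 0], [0, 0, 0, 0, 0, 0]],
], grip=1, force=30)

```text
time: 6.1
position: [0.53, -0.1206, 0.2155]
tool_rot: [0.143, 0.99, -0.0, 0.001]
ft_force: [-1.6, 0.9, 6.2]
grip_width: 0.0514
```

Request:
drive_tool([
  [[0, 0, 0.3, 0, 0, 0], [0, 0, 0.7, 0, 0, 0], [0, 0, 0.9, 0, 0, 0], [0, 0, 0.9, 0, 0, 0], [0, 0, 0.9, 0, 0, 0], [0, 0, 0.9, 0, 0, 0], [0, 0, 0.4, 0, 0, 0], [0, 0, 0, 0, 0, 0]],
])

```text
time: 7.1
position: [0.5297, -0.1205, 0.3401]
tool_rot: [0.143, 0.99, -0.0, 0.0]
ft_force: [0.6, 0.0, -1.6]
grip_width: 0.0516
```

```bash
cat > look.py <<'E'
from rig import robot,camera
import cv2,sys
for n in("scene","top"): cv2.imwrite(f"pics/{n}{sys.argv[1]}.png",camera(n)[:,:,::-1])
o=robot.get_obs();print(o["time"],o["position"].round(4) if hasattr(o["position"],"round") else o["position"],o["tool_rot"],o["ft_force"],o["moment"],o["grip_width"])
E
python3 look.py 1; python3 -c "
import cv2,numpy as np
cv2.imwrite('pics/p1.png',np.hstack([cv2.resize(cv2.imread('pics/%s1.png'%n)[80:280,180:400],(396,360),interpolation=cv2.INTER_CUBIC) for n in('scene','top')]))"
```

```text
7.2 [ 0.5294 -0.1204  0.339 ] [ 1.42889808e-01  9.89738213e-01  2.32947172e-04 -8.47443111e-04] [-0.41735335  0.18003625 -0.94166924] [0.01738232 0.06414884 0.02694487] 0.051757330146180204
```

View pics/p1.png

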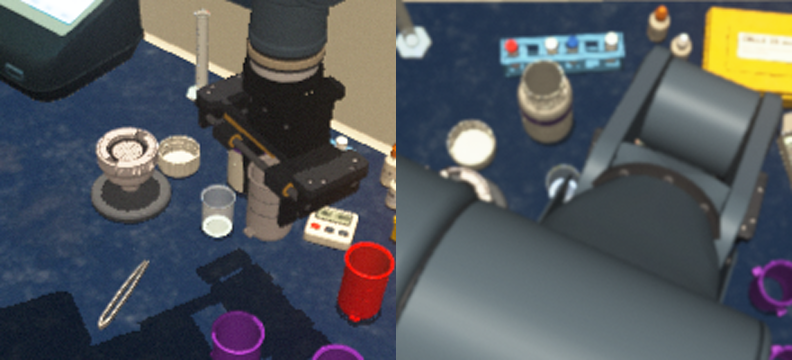

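Request:
drive_tool([
  [[0, 0.5, 0, 0, 0, 0.25], [0, 0.9, 0, 0, 0, 0.25], [0, 0.95, 0, 0, 0, 0.25], [0, 0.95, 0, 0, 0, 0.25], [0, 0.95, 0, 0, 0, 0.25], [0, 0.95, 0, 0, 0, 0.25], [0, 0.95, 0, 0, 0, 0.25], [0, 0.95, 0, 0, 0, 0.25]],
])

```text
time: 8.2
position: [0.5292, 0.0585, 0.3389]
tool_rot: [0.038, 0.999, 0.0, -0.001]
ft_force: [-0.3, -0.0, -1.5]
grip_width: 0.0514
```

Request:
drive_tool([
  [[0.2, 0.95, 0, 0, 0, 0.25], [0.4, 0.95, 0, 0, 0, 0.25], [0.3, 0.75, 0, 0, 0, 0.25], [0.24, 0.26, 0, 0, 0, 0], [0, 0, 0, 0, 0, 0], [0, 0, 0, 0, 0, 0]],
])

```text
time: 8.95
position: [0.558, 0.1291, 0.3396]
tool_rot: [-0.0, 1.0, -0.0, -0.0]
ft_force: [-0.8, -0.2, -1.2]
grip_width: 0.0516
```

```bash
python3 look.py 2; python3 -c "
import cv2,numpy as np
cv2.imwrite('pics/p2.png',np.hstack([cv2.resize(cv2.imread('pics/%s2.png'%n)[70:210,160:310],(396,370),interpolation=cv2.INTER_CUBIC) for n in('scene','top')]))"
```

```text
9.05 [0.558  0.129  0.3397] [-7.61386642e-05  9.99999949e-01 -9.09856796e-05 -2.97013136e-04] [ 0.35207667 -0.18369418 -1.50273341] [ 0.04482996 -0.02294572  0.00160711] 0.051578173550779906
```

View pics/p2.png

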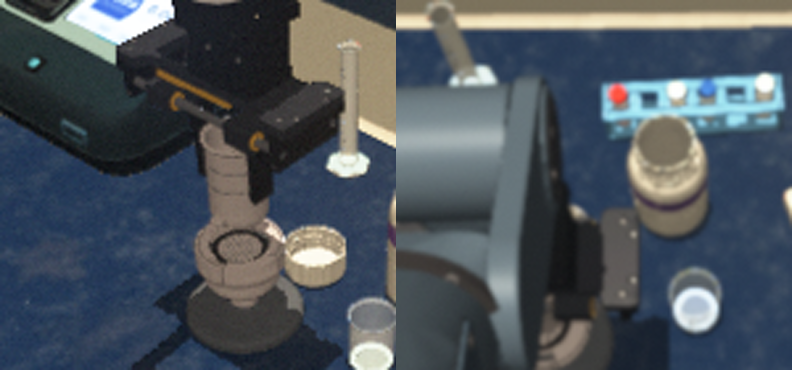

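```bash
cat > ov2.py <<'E'
from h import *
import sys
def go(img,out,c,z0,a,box,ring=(.5582,.1302),ra=np.radians(7.2)):
    n="scene";x0,y0,w,h=box;s=780/w
    raw=cv2.resize(img[y0:y0+h,x0:x0+w],(780,int(h*s)),interpolation=cv2.INTER_CUBIC);im=raw.copy()
    def L(P,col,cl=False):
        q=((np.array(P)-[x0,y0]+.5)*s-.5); cv2.polylines(im,[np.round(q*16).astype(np.int32)],cl,col,1,cv2.LINE_AA,4)
    def slot(c,a,z,w,r0,r1,col):
        u=np.array([np.cos(a),np.sin(a)]);v=np.array([-u[1],u[0]])
        for sg in(1,-1): L([proj(n,np.append(np.array(c)+sg*u*x+v*y,z)) for x,y in((r0,-w/2),(r1,-w/2),(r1,w/2),(r0,w/2))],col,True)
    L(circ(n,ring,.042,.09),(0,255,0));slot(ring,ra,.09,.016,.028,.037,(0,255,0))
    L(circ(n,c,.0265,z0+.008),(0,255,255));L(circ(n,c,.0285,z0+.084),(0,255,255))
    for z in(.008,.014):slot(c,a,z0+z,.012,.026,.035,(0,0,255))
    cv2.imwrite(out,np.vstack([raw,im])if 2*int(h*s)<=600 else np.hstack([cv2.resize(k,(390,int(h*s)//2)) for k in(raw,im)]))
E
python3 - <<'E'
from ov2 import *
s=cv2.imread("pics/scene2.png")
go(s,"pics/o2.png",(.5585,.1287),.3397-.2140-.001,np.radians(7.5),(225,110,52,70))
E
```

```text
(no output)
```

View pics/o2.png

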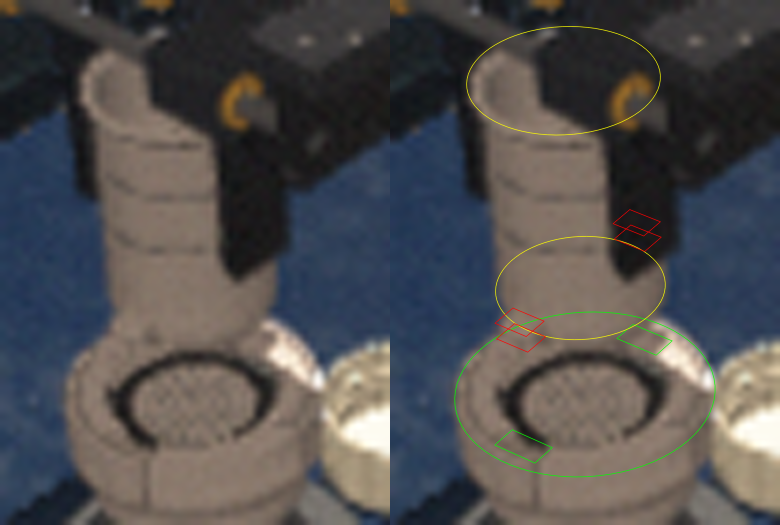

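Run:
```python
import cv2,numpy as np
s=cv2.imread("pics/scene2.png")[145:176,230:270]
g=cv2.resize(s,(800,620)[:2],interpolation=cv2.INTER_CUBIC)[:600].astype(float)
g=np.clip((g-50)*2,0,255).astype(np.uint8)
cv2.imwrite("pics/e2.png",g)
```

```text
(no output)
```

View pics/e2.png

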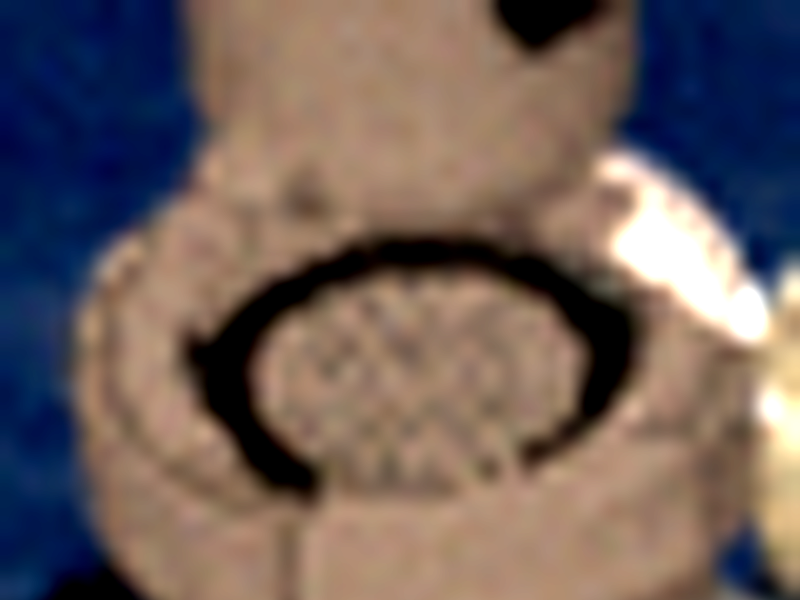

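Request:
drive_tool([
  [[0, 0.04, -0.5, 0, 0, 0], [0, 0, -0.6, 0, 0, 0], [0, 0, -0.3, 0, 0, 0], [0, 0, -0.1, 0, 0, 0], [0, 0, 0, 0, 0, 0], [0, 0, 0, 0, 0, 0]],
])

```text
time: 9.8
position: [0.5584, 0.1308, 0.3026]
tool_rot: [-0.001, 1.0, 0.0, 0.0]
ft_force: [0.6, 0.6, -1.5]
grip_width: 0.0517
```

```bash
python3 look.py 3;python3 - <<'E'
from ov2 import *
s=cv2.imread("pics/scene3.png")
go(s,"pics/o3.png",(.5585,.1300),.3020-.2140-.001,np.radians(7.5),(225,120,52,60))
E
```

```text
9.9 [0.5584 0.1307 0.3027] [-6.20831461e-04  9.99999697e-01  1.47616072e-05  4.69361382e-04] [-0.12717709 -0.30065186 -1.29957069] [ 0.02036866 -0.05802391 -0.02686017] 0.05180189030808441
```

View pics/o3.png

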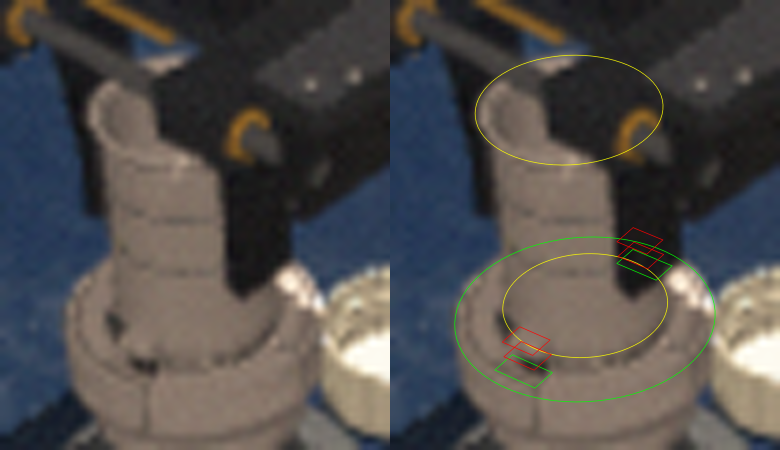

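Request:
drive_tool([
  [[0, 0, -0.1, 0, 0, 0], [0, 0, -0.1, 0, 0, 0], [0, 0, -0.08, 0, 0, 0], [0, 0, 0, 0, 0, 0]],
])

```text
time: 10.4
position: [0.5583, 0.1309, 0.2966]
tool_rot: [-0.001, 1.0, 0.0, 0.001]
ft_force: [-2.4, 0.9, 9.0]
grip_width: 0.0517
```

Request:
drive_tool([
  [[0, 0, -0.08, 0, 0, 0], [0, 0, 0, 0, 0, 0]],
])

```text
time: 10.65
position: [0.5584, 0.1312, 0.2942]
tool_rot: [-0.001, 1.0, 0.001, 0.001]
ft_force: [-0.8, 3.8, 4.9]
grip_width: 0.0517
```

Request:
drive_tool([
  [[0, 0, -0.08, 0, 0, 0], [0, 0, 0, 0, 0, 0]],
])

```text
time: 10.9
position: [0.5584, 0.1314, 0.2923]
tool_rot: [-0.001, 1.0, 0.001, 0.001]
ft_force: [-2.2, 2.9, 7.8]
grip_width: 0.0518
```

Request:
drive_tool([
  [[0.02, 0.03, -0.1, 0, 0, 0], [0, 0, 0, 0, 0, 0]],
])

```text
time: 11.15
position: [0.5587, 0.1317, 0.2898]
tool_rot: [-0.001, 1.0, -0.0, 0.0]
ft_force: [-1.9, 1.0, 7.7]
grip_width: 0.0515
```

Request:
drive_tool([
  [[0, 0, -0.1, 0, 0, 0], [0, 0, 0, 0, 0, 0]],
])

```text
time: 11.4
position: [0.5587, 0.1317, 0.2873]
tool_rot: [-0.001, 1.0, 0.0, 0.0]
ft_force: [-1.8, 1.2, 8.4]
grip_width: 0.052
```

Request:
drive_tool([
  [[0, 0, -0.08, 0, 0, 0], [0, 0, 0, 0, 0, 0]],
])

```text
time: 11.65
position: [0.5588, 0.1316, 0.2854]
tool_rot: [-0.001, 1.0, 0.0, 0.0]
ft_force: [-2.5, 1.2, 8.9]
grip_width: 0.0514
```

Request:
drive_tool([
  [[0, 0, -0.08, 0, 0, 0], [0, 0, 0, 0, 0, 0]],
])

```text
time: 11.9
position: [0.5588, 0.1316, 0.2835]
tool_rot: [-0.001, 1.0, 0.0, 0.0]
ft_force: [-2.7, 1.3, 10.4]
grip_width: 0.0516
```

Request:
drive_tool([
  [[0, 0, -0.06, 0, 0, 0], [0, 0, 0, 0, 0, 0]],
])

```text
time: 12.15
position: [0.5587, 0.1316, 0.2825]
tool_rot: [-0.001, 1.0, 0.0, 0.0]
ft_force: [-4.2, 0.9, 13.4]
grip_width: 0.0516
```

Request:
drive_tool([
  [[0.03, 0, 0.03, 0, 0, 0], [0, 0, 0, 0, 0, -0.5], [0, 0, 0, 0, 0, -0.5], [0, 0, 0, 0, 0, -0.5], [0, 0, 0, 0, 0, 0]],
])

```text
time: 12.78
position: [0.5593, 0.1324, 0.283]
tool_rot: [0.078, 0.997, 0.001, 0.0]
ft_force: [-3.6, 3.9, 11.7]
grip_width: 0.0518
```

```bash
cat > st.py <<'E'
from rig import robot
import numpy as np
from scipy.spatial.transform import Rotation as R
o=robot.get_obs();r=R.from_quat(o["tool_rot"]).as_matrix()
print(o["time"],np.round(o["position"],4),"jaw",np.degrees(np.arctan2(r[1,1],r[0,1])).round(2),"F",np.round(o["ft_force"],2),"M",np.round(o["moment"],3),"g",round(o["grip_width"],4),"q6",round(float(o["q"][5]),3))
E
python3 st.py
```

```text
12.775 [0.5593 0.1324 0.283 ] jaw 81.03 F [-3.55  3.92 11.73] M [0.786 0.576 0.069] g 0.0518 q6 -1.378
```

Request:
drive_tool([
  [[0.0, 0.03, 0, 0, 0, -0.5], [0, 0, 0, 0, 0, -0.6], [0, 0, 0, 0, 0, -0.6], [0, 0, 0, 0, 0, -0.6], [0, 0, 0, 0, 0, 0]],
])

```text
time: 13.4
position: [0.5594, 0.1332, 0.283]
tool_rot: [0.198, 0.98, 0.001, 0.0]
ft_force: [-2.9, 3.5, 11.1]
grip_width: 0.0514
```

```bash
python3 st.py
```

```text
13.4 [0.5594 0.1332 0.283 ] jaw 67.22 F [-2.93  3.55 11.12] M [ 0.737  0.458 -0.021] g 0.0514 q6 -1.136
```

Request:
drive_tool([
  [[0.0, 0.02, 0, 0, 0, -0.6], [0, 0, 0, 0, 0, -0.6], [0, 0, 0, 0, 0, -0.6], [0, 0, 0, 0, 0, -0.6], [0, 0, 0, 0, 0, 0]],
])

```text
time: 14.02
position: [0.5596, 0.1337, 0.2831]
tool_rot: [0.319, 0.948, 0.001, 0.0]
ft_force: [-3.2, 4.8, 10.7]
grip_width: 0.0515
```

```bash
python3 st.py
```

```text
14.025 [0.5596 0.1337 0.2831] jaw 52.83 F [-3.2   4.81 10.66] M [0.749 0.42  0.028] g 0.0515 q6 -0.884
```

Request:
drive_tool([
  [[0.0, 0.02, 0, 0, 0, -0.6], [0, 0, 0, 0, 0, -0.6], [0, 0, 0, 0, 0, -0.6], [0, 0, 0, 0, 0, -0.6], [0, 0, 0, 0, 0, 0]],
])

```text
time: 14.65
position: [0.5599, 0.1338, 0.2831]
tool_rot: [0.435, 0.901, 0.001, 0.001]
ft_force: [-2.1, 2.6, 11.4]
grip_width: 0.0517
```

```bash
python3 st.py
```

```text
14.65 [0.5599 0.1338 0.2831] jaw 38.45 F [-2.07  2.61 11.35] M [ 0.381  0.414 -0.001] g 0.0517 q6 -0.632
```

Request:
drive_tool([
  [[0, 0, 0, 0, 0, -0.6], [0, 0, 0, 0, 0, -0.6], [0, 0, 0, 0, 0, -0.6], [0, 0, 0, 0, 0, -0.4], [0, 0, 0, 0, 0, 0]],
])

```text
time: 15.28
position: [0.56, 0.1339, 0.2832]
tool_rot: [0.535, 0.845, 0.001, 0.001]
ft_force: [-2.0, 3.2, 11.0]
grip_width: 0.0514
```

```bash
python3 st.py
```

```text
15.275 [0.56   0.1339 0.2832] jaw 25.26 F [-2.    3.19 11.01] M [0.486 0.431 0.12 ] g 0.0514 q6 -0.401
```

Request:
drive_tool([
  [[0, 0, 0, 0, 0, -0.3], [0, 0, 0, 0, 0, -0.3], [0, 0, 0, 0, 0, 0]],
])

```text
time: 15.65
position: [0.5601, 0.1338, 0.2832]
tool_rot: [0.562, 0.827, 0.001, 0.001]
ft_force: [-1.6, 3.2, 11.0]
grip_width: 0.0519
```

```bash
python3 st.py
```

```text
15.65 [0.5601 0.1338 0.2832] jaw 21.68 F [-1.55  3.23 10.98] M [0.433 0.397 0.108] g 0.0519 q6 -0.339
```

Request:
drive_tool([
  [[0, 0, 0, 0, 0, -0.3], [0, 0, 0, 0, 0, 0]],
])

```text
time: 15.9
position: [0.5601, 0.1338, 0.2832]
tool_rot: [0.574, 0.819, 0.001, 0.001]
ft_force: [-1.9, 2.5, 10.8]
grip_width: 0.0514
```

```bash
python3 st.py
```

```text
15.9 [0.5601 0.1338 0.2832] jaw 19.87 F [-1.89  2.5  10.82] M [0.398 0.399 0.109] g 0.0514 q6 -0.307
```

Request:
drive_tool([
  [[0, 0, 0, 0, 0, -0.3], [0, 0, 0, 0, 0, 0]],
])

```text
time: 16.15
position: [0.5601, 0.1337, 0.2832]
tool_rot: [0.587, 0.809, 0.001, 0.001]
ft_force: [-1.7, 1.5, 11.3]
grip_width: 0.0514
```

```bash
python3 st.py
```

```text
16.15 [0.5601 0.1337 0.2832] jaw 18.07 F [-1.74  1.51 11.28] M [0.326 0.364 0.065] g 0.0514 q6 -0.276
```

Request:
drive_tool([
  [[0, 0, 0, 0, 0, -0.3], [0, 0, 0, 0, 0, 0]],
])

```text
time: 16.4
position: [0.5601, 0.1337, 0.2833]
tool_rot: [0.6, 0.8, 0.001, 0.001]
ft_force: [-1.9, 2.9, 10.7]
grip_width: 0.0515
```

```bash
python3 st.py
```

```text
16.4 [0.5601 0.1337 0.2833] jaw 16.3 F [-1.9   2.92 10.71] M [0.357 0.391 0.156] g 0.0515 q6 -0.245
```

Request:
drive_tool([
  [[0, 0, 0, 0, 0, -0.3], [0, 0, 0, 0, 0, 0]],
])

```text
time: 16.65
position: [0.5598, 0.1336, 0.2832]
tool_rot: [0.612, 0.791, 0.001, 0.001]
ft_force: [-1.4, 2.0, 12.3]
grip_width: 0.0517
```

```bash
python3 st.py
```

```text
16.65 [0.5598 0.1336 0.2832] jaw 14.53 F [-1.41  2.01 12.3 ] M [0.241 0.492 0.32 ] g 0.0517 q6 -0.214
```

Request:
drive_tool([
  [[0, 0, 0, 0, 0, -0.2], [0, 0, 0, 0, 0, 0]],
])

```text
time: 16.9
position: [0.5596, 0.1336, 0.2832]
tool_rot: [0.62, 0.785, 0.0, 0.0]
ft_force: [-2.5, 1.3, 11.5]
grip_width: 0.0514
```

```bash
python3 st.py
```

```text
16.9 [0.5596 0.1336 0.2832] jaw 13.39 F [-2.54  1.3  11.49] M [0.265 0.561 0.447] g 0.0514 q6 -0.193
```

Request:
drive_tool([
  [[0, 0, 0, 0, 0, 0.25], [0, 0, 0.06, 0, 0, 0], [0, 0, 0.06, 0, 0, 0], [0, 0, 0.06, 0, 0, 0], [0, 0, 0, 0, 0, 0]],
])

```text
time: 17.52
position: [0.5596, 0.1335, 0.2872]
tool_rot: [0.611, 0.792, 0.0, 0.0]
ft_force: [-2.5, 1.3, 9.2]
grip_width: 0.0517
```

```bash
python3 st.py
```

```text
17.525 [0.5596 0.1335 0.2872] jaw 14.73 F [-2.47  1.26  9.21] M [ 0.145  0.474 -0.091] g 0.0517 q6 -0.218
```

Request:
drive_tool([
  [[0, 0, 0.05, 0, 0, 0], [0, 0, 0, 0, 0, 0]],
])

```text
time: 17.77
position: [0.5596, 0.1335, 0.2883]
tool_rot: [0.611, 0.792, 0.0, 0.0]
ft_force: [-1.8, 0.9, 7.9]
grip_width: 0.052
```

```bash
python3 st.py
```

```text
17.775 [0.5596 0.1335 0.2883] jaw 14.73 F [-1.79  0.92  7.89] M [ 0.172  0.431 -0.033] g 0.052 q6 -0.218
```

Request:
drive_tool([
  [[0, 0, 0.05, 0, 0, 0], [0, 0, 0, 0, 0, 0]],
])

```text
time: 18.02
position: [0.5596, 0.1335, 0.289]
tool_rot: [0.611, 0.792, 0.0, 0.0]
ft_force: [-1.8, 1.9, 6.0]
grip_width: 0.0514
```

```bash
python3 st.py
```

```text
18.025 [0.5596 0.1335 0.289 ] jaw 14.74 F [-1.8   1.9   5.98] M [ 0.283  0.336 -0.125] g 0.0514 q6 -0.218
```

Request:
drive_tool([
  [[0, 0, 0.05, 0, 0, 0], [0, 0, 0, 0, 0, 0]],
])

```text
time: 18.27
position: [0.5597, 0.1335, 0.2892]
tool_rot: [0.611, 0.792, 0.0, -0.0]
ft_force: [0.7, 3.9, -2.8]
grip_width: 0.0514
```

Request:
drive_tool([
  [[0, 0, 0.05, 0, 0, 0], [0, 0, 0, 0, 0, 0]],
])

```text
time: 18.52
position: [0.5597, 0.1334, 0.2892]
tool_rot: [0.611, 0.792, 0.0, -0.0]
ft_force: [2.7, 4.7, -11.4]
grip_width: 0.0515
```

```bash
python3 st.py
```

```text
18.525 [0.5597 0.1334 0.2892] jaw 14.74 F [  2.69   4.73 -11.35] M [ 0.589 -0.734 -0.033] g 0.0515 q6 -0.218
```

Pulling up by 2.5 mm moved the funnel only 0.2 mm and the force went to −11 N, so it is locked. I'll relieve the pull and open the jaws.

Request:
drive_tool([
  [[0, 0, -0.07, 0, 0, 0], [0, 0, 0, 0, 0, 0]],
])

```text
time: 18.77
position: [0.5596, 0.1334, 0.2892]
tool_rot: [0.61, 0.792, 0.0, -0.0]
ft_force: [1.6, 4.7, -3.1]
grip_width: 0.0515
```

Request:
drive_tool([
  [[0, 0, 0, 0, 0, 0], [0, 0, 0, 0, 0, 0], [0, 0, 0, 0, 0, 0], [0, 0, 0, 0, 0, 0], [0, 0, 0, 0, 0, 0], [0, 0, 0, 0, 0, 0], [0, 0, 0, 0, 0, 0], [0, 0, 0, 0, 0, 0]],
], grip=0)

```text
time: 19.77
position: [0.5595, 0.1332, 0.2892]
tool_rot: [0.61, 0.792, -0.0, 0.0]
ft_force: [-0.5, 0.2, -0.1]
grip_width: 0.0868
```

```bash
python3 st.py
```

```text
19.775 [0.5595 0.1332 0.2892] jaw 14.77 F [-0.54  0.15 -0.13] M [-0.093  0.065  0.019] g 0.0868 q6 -0.218
```

Released. Next I'll go straight up 15 cm and then back out of the view.

Request:
drive_tool([
  [[0, 0, 0.4, 0, 0, 0], [0, 0, 0.8, 0, 0, 0], [0, 0, 0.9, 0, 0, 0], [0, 0, 0.9, 0, 0, 0], [0, 0, 0.9, 0, 0, 0], [0, 0, 0.9, 0, 0, 0], [0, 0, 0.9, 0, 0, 0], [0, 0, 0, 0, 0, 0]],
])

```text
time: 20.78
position: [0.5599, 0.1333, 0.4342]
tool_rot: [0.61, 0.792, 0.002, 0.002]
ft_force: [0.1, 1.0, -0.3]
grip_width: 0.0869
```

Request:
drive_tool([
  [[-0.6, 0.9, 0, 0, 0, 0], [-0.6, 0.9, 0, 0, 0, 0], [-0.6, 0.9, 0, 0, 0, 0], [-0.6, 0.9, 0, 0, 0, 0], [-0.6, 0.9, 0, 0, 0, 0], [-0.6, 0.9, 0, 0, 0, 0], [-0.6, 0.9, 0, 0, 0, 0], [-0.6, 0.9, 0, 0, 0, 0]],
])

```text
time: 21.78
position: [0.4386, 0.3137, 0.4308]
tool_rot: [0.61, 0.792, -0.001, -0.0]
ft_force: [-0.0, -0.2, -0.5]
grip_width: 0.0873
```

Request:
drive_tool([
  [[-0.3, 0.9, 0, 0, 0, 0], [-0.3, 0.9, 0, 0, 0, 0], [-0.3, 0.9, 0, 0, 0, 0], [-0.3, 0.9, 0, 0, 0, 0], [0, 0, 0, 0, 0, 0], [0, 0, 0, 0, 0, 0]],
])

```text
time: 22.52
position: [0.4094, 0.4027, 0.431]
tool_rot: [0.61, 0.792, -0.001, -0.0]
ft_force: [-0.0, -0.0, -0.7]
grip_width: 0.087
```

```bash
python3 look.py 5
python3 - <<'E'
import cv2,numpy as np
from ov2 import *
cv2.imwrite('pics/p5.png',np.hstack([cv2.resize(cv2.imread('pics/%s5.png'%n)[90:230,160:310],(396,370),interpolation=cv2.INTER_CUBIC) for n in('scene','top')]))
go(cv2.imread("pics/scene5.png"),"pics/o5.png",(.5582,.1302),.0735,np.radians(-68),(225,110,52,70))
E
```

```text
22.625 [0.4097 0.4025 0.4314] [ 6.10677570e-01  7.91879183e-01 -5.13948180e-04  1.21373318e-05] [-0.22439847  0.41243852  0.07675407] [-0.0937113   0.01939773  0.01774486] 0.08686778060889287
```

View pics/p5.png

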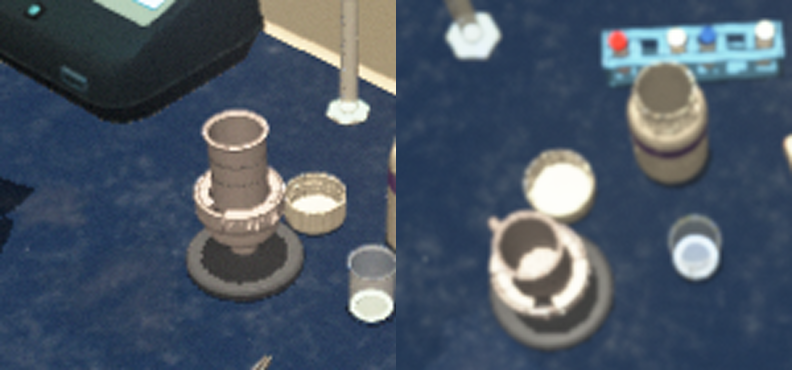

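View pics/o5.png

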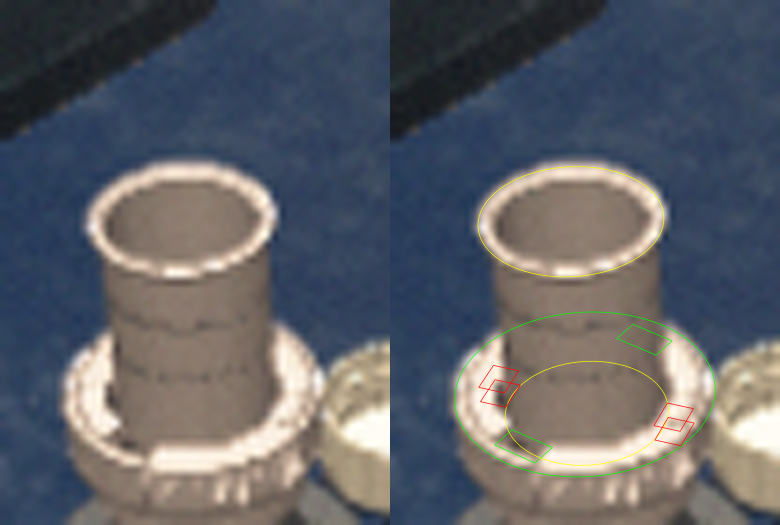

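The overlay at an underside height of 73.5 mm matches the rim, and the funnel is upright and centred. The visible slot is empty because the ears are under the lip. The bottle and beaker are undisturbed, so I'm handing in.

```bash
python3 -c "
from rig import robot
print(robot.hand_in())"
```

```text
the job is handed in; nothing more can be done
None
```

The steel funnel is locked in the stand and let go. I handed the job in at about 22.6 s of the 72 s allowed, and the hand-in gave no verdict.

- **Insertion:** The slots were turned about 7°, so I turned the funnel to match before lowering it. The ears went through. I pressed down to about the groove floor, where the highest force reading was about 13 N.
- **Twist:** The funnel turned freely clockwise for about 75°. At the stop the moment rose to 0.45 N m, so I backed off slightly.
- **Lock:** It sprang up about 6 mm. A test pull reaching −11 N moved it only about 0.2 mm, so the ears are held in the pockets.
- **Last pictures:** The rim matches an outline drawn for an underside height of 73.5 mm, inside the 72–75 mm band. The funnel looks upright and centred. I saw no change in the bottle or beaker but did not measure their positions. The gripper is open and clear of everything.

No check failed. The stand's position from the two cameras differed by about 1 mm, and so did the tool position the ring settled it into. That was within the bore's play.

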